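Tip the cedar roll out to dry, keep the key

TASK

Dry the damp cedar roll: pick up the divided dish by its middle fin, turn and tip it low over the boot warmer tray so that only the compartment with the roll empties and the roll tumbles into the ribbed basin, while the door key stays in the dish; do not touch the roll with the gripper. Then set the dish back down upright in the middle of its round cork mat with the key still in it, and let go. Last, switch the warmer on by pressing the raised end of its rocker fully down; leave the shoehorn, umbrella handle and bowl where they are.

Things in the scene. Friction and masses are not known exactly. Their poses are not given: they have to be found in the camera images.
- dish_grip (a point): Grip point on the central fin of a loose brown wooden two-section dish (0.28 to 0.46 kg): middle of the fin's raised part, 80 mm above the dish's underside. The fin is a wall along the dish's y that parts it; its raised part is 12 mm thick in x, 64 mm long in y, 55 to 99 mm high, to be pinched along x from above. z is up. Tipped 45 degrees, the lower lip's edge is about 100 mm below this point.
- dish_base (a point): Centre of the same dish's underside, same axes; 150 mm across the fin (x), 116 mm along it (y). One compartment at +x, one at -x: each a flat floor 6 mm thick (5 to 46 mm from the fin's middle), then a lip rising outwards at 23 degrees to its edge at 74 mm, 18 mm high; end walls 36 mm high at y = 52 to 58 mm. The wall between them is 10 mm thick and 56 mm high.
- roll_center (a point): Centre of the loose cedar roll, a pale wooden cylinder 36 mm across, 70 mm long (its x axis), 30 to 65 g, lying along the fin in one of the compartments (it varies which), free to roll. It rolls out over the lip when the dish is tipped well past 23 degrees to its side (45 is sure), going on some 50 mm that way.
- key_center (a point): Centre of the loose brass door key with ring (rigid, 5 mm thick, about 95 mm long with the ring, 28 mm wide), flat in the other compartment. x points along the blade. When the dish is tipped to the roll's side, it slides against the fin and stays.
- mat: Fixed round cork mat, 240 mm in diameter, 5 mm thick, on the table; origin at the centre of its underside. The dish stands on it near its middle at the start.
- tray_floor (a point): Centre of the basin floor, 6 mm above the table, of the fixed boot warmer tray of ribbed grey plastic. Basin 200 mm in x by 260 mm in y outside, walls 6 mm thick, rims 30 mm above the table; six ribs along y, 30 mm apart, 6 mm high. A solid strip 60 mm wide, 30 mm high runs along its -x side (front, towards the robot) from x = -160 to -100 mm. z is up.
- rocker_press (a point): Point to press: top face of the raised (tray +y) end of the black rocker switch on the front strip, 21 mm from its pivot, about 48 mm above the table when off. The rocker is 60 mm long along the tray's y and 30 mm wide along its x.
- rocker (a joint): Rocker switch angle: 0 = off (+y end raised), 0.42 = fully on (+y end fully down, about 9 mm lower). It stays where it is left; about 3 to 4 N straight down on the pressing point moves it.
- bowl: Bystander: loose white porcelain trinket bowl, 100 mm wide, 45 mm high; origin at the centre of its underside.
- shoehorn: Bystander: loose stainless steel shoehorn, 170 mm long along its x, up to 38 mm wide, 5 mm high; origin under its middle.
- umbrella_handle: Bystander: loose walnut umbrella handle with a chrome cap, about 200 mm long along its x, 26 mm thick, lying; origin under its middle.
Not all that is in view belongs to the job. Of the things like the part that bears dish_grip, leave any that is green, pink or turquoise; of the rest the smaller one is meant.

How it is judged:
By the outcome, as a careful person would: the job done as asked, in the order asked, and still so for the second after the job is handed in, with the robot touching nothing.
It also fails if it takes over 72 s, if anything falls off the work surface, if the arm or the gripper's body presses on something with over 40 N, if the wrist force passes 120 N, or if a joint passes its speed limit or range.

ROBOT

A 6-joint arm with a two-finger parallel gripper is mounted at the origin on the work surface. World frame = base frame: x ahead of the robot, y to its left, z up, the work surface at z = 0. Lengths are in m, angles in degrees, forces in N, time in s.
With the tool pointing down it reaches from about 0.25 to 0.85 m from the base axis. Payload 12.5 kg.
Tool frame: the origin (TCP) lies at the centre of the arm's flange, where the gripper is bolted on; the fingertips stand 186 mm ahead of it and the grasp point (between the pads) lies 167 mm ahead of it; z points along the fingers, y is the line along which they close (so a half turn about z gives the same grasp; the last joint's range is limited). The gripper opens to 93 mm and grips with 3 to 60 N. Pads are 15 mm wide; open, the fingers measure 128 mm over their backs; the gripper's body (75 mm by 188 mm) begins 65 mm behind the grasp point.
Start: joints at [-81.28, 20.094, 94.641, -0, 65.266, -4.847], TCP at [0.129, -0.535, 0.405] pointing down, gripper open.
Joint ranges: [-157.81, 157.81], [-45, 120.19], [0.68, 151.7], [-89.99, 269.99], [4.06, 180], [-164.3, 164.3]. Speed limits (degrees/s): [127.2, 127.2, 159.86, 180, 180, 180].

INTERFACE

Orientations are given as [roll, pitch, yaw] about the fixed x, y, z axes, in that order (R = Rz(yaw) Ry(pitch) Rx(roll)).
In Python, from bench import ctrl, vision, sign_off gives the robot as it stands.
- The arm moves only by the tool apply_moves, never from a script. Its argument "deltas" is a list of rows, each a list of 5 numbers: the shift along the tool's x, y, z in cm, then the turn about the tool's z in rad, then the opening in per cent of the stroke, from 0 (shut) to 100 (fully open). In form: [[dx, dy, dz, spin, gripper], ...]. A call has 1 to 12 rows; each row shifts and turns the commanded pose from where the row before left it, along the tool's axes as they then stand; what a row does not reach is not made up. A row lasts 1/12 s, in which the tool goes at most 41.7 mm and 7.16 degrees, less where a joint would pass 70% of its speed; a pose out of reach is approached as far as the arm can. A call is refused whole if a number of a shift passes 4.17 or a number of a turn 0.125, either way. A call with a gripper value outside its range is refused whole. The fingers move at their own pace and stop on an object; "force" is the grip in N (left out, the last holds). Time passes only in rows, so rows that do not move let the fingers close. It gives the time, the measured TCP pose, the force, the opening and the grip force at its end, in the units of the state.
- ctrl.get_state(): the state, without advancing time (a new reading comes with each control period).
- vision.grab_frame(name): name is "scene" or "top"; returns a dict with "color" (480x640x3 uint8, red, green, blue), "mtx" (3x3 intrinsics, pixels), "extrinsics" (4x4, takes a point from world to camera coordinates). Camera axes: x right, y down, z forward; pixel columns grow to the right and rows downward; lengths in m; the calibration is good to about 2 mm. A picture is of the moment at which its call begins. There is no depth.
- sign_off(): hands the job in; it is judged then, once.
The state is a dict: "t": time; "qpos": joint angles; "joint_velocities": joint speeds; "joint_efforts": joint torques, N m; "eef_pos": TCP position; "tool_rot": TCP orientation; "ft_force": force on the tool from outside, world axes, zero at the start; "ft_torque": the same for the moment, N m; "width": opening from 0.0 (shut) to 1.0 (fully open); "finger_force": force on a finger pad.
Only numpy, scipy, OpenCV 4.12 (cv2) and the standard library are available. Lean on these libraries where they do the work, as an engineer would, in place of code of your own. Each camera call takes 0.05 s, during which the arm holds its last target. There are 200 camera calls.

## Working session

There is one attempt and no reset: what is moved stays moved. The work goes in short steps, Python scripts to look and compute and a tool call to move; the robot and the scene stay as the last step left them, time stands still between calls to the robot, and variables do not carry over. Pictures are saved under pics/ and viewed, at most 10 in all, crops included, and the job is handed in when it is done.

Besides the shell and the picture viewer there is one more tool, called after ">>>" as name(argument=value, ...) on one line, values as JSON. apply_moves: Moves the arm, as the interface text tells. Its arguments: {"type":"object","properties":{"deltas":{"type":"array","items":{"type":"array","items":{"type":"number"}}},"force":{"type":"number"}},"required":["deltas"]}

```bash
mkdir -p pics
cat > h.py <<'E'
import numpy as np, cv2
from bench import ctrl, vision, sign_off
def grab(n):
    f=vision.grab_frame(n); return f['color'],np.array(f['mtx']),np.array(f['extrinsics'])
def ray(K,E,px,z):
    u=np.linalg.solve(K,[px[0],px[1],1.]); R=E[:3,:3]; c=-R.T@E[:3,3]; d=R.T@u
    return c+d*(z-c[2])/d[2]
def proj(K,E,p):
    q=K@(E[:3,:3]@np.array(p,float)+E[:3,3]); return q[:2]/q[2]
def save(n,img): cv2.imwrite('pics/'+n,img[:,:,::-1])
E
python3 - <<'E'
from h import *
for n in('scene','top'):
    c,K,Ex=grab(n); save(n+'0.png',c); np.savez('pics/'+n+'0.npz',c=c,K=K,E=Ex); print(n,K.round(1).tolist(),(-Ex[:3,:3].T@Ex[:3,3]).round(3))
print(ctrl.get_state())
E
```

```text
scene [[500.0, 0.0, 314.5], [0.0, 500.0, 236.9], [0.0, 0.0, 1.0]] [ 1.367 -0.444  1.085]
top [[462.2, 0.0, 327.0], [0.0, 462.2, 246.7], [0.0, 0.0, 1.0]] [ 0.4   -0.225  1.162]
{'t': 0.1, 'qpos': array([-8.12794768e+01,  2.01217976e+01,  9.46707210e+01, -3.26897770e-05,
        6.52651924e+01, -4.84655825e+00]), 'joint_velocities': array([-0.00071181, -0.02464941, -0.11878903, -0.03960972, -0.0189409 ,
        0.03277753]), 'joint_efforts': array([ 6.58896224e-04, -4.98026240e+01, -2.85703790e+01,  6.99681602e-02,
        2.38686008e-02, -4.44293289e-05]), 'eef_pos': array([ 0.12903665, -0.53454507,  0.40426693]), 'tool_rot': array([-1.79942493e+02, -4.84628945e-03,  1.35670927e+01]), 'ft_force': array([-0.20076044,  0.64560397,  0.69031287]), 'ft_torque': array([-0.01024129, -0.00802031,  0.03665724]), 'finger_force': 0.0, 'width': 0.9989436850936464}
```

View pics/top0.png

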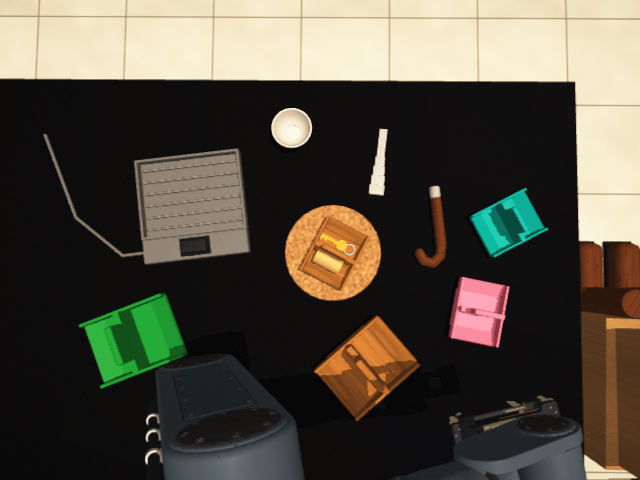

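View pics/scene0.png

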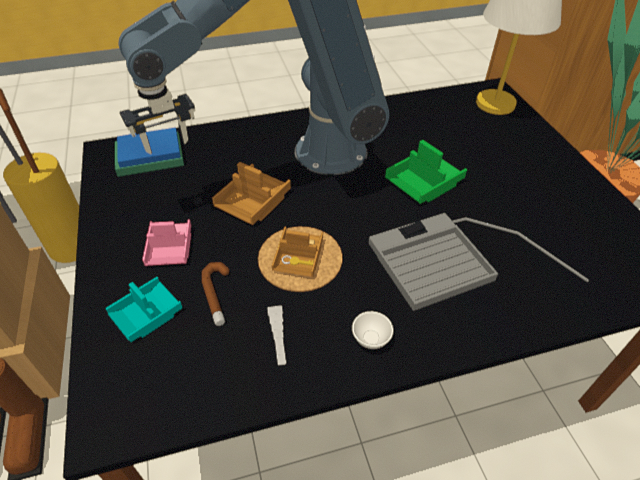

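Candidates for the dish in the top view are brown on the mat (333,252), larger brown (367,368), green (133,340), pink (479,312) and turquoise (508,222). The description points to the smaller brown one on the mat. The pen-like moves have no tilt axis, so I'll grip the fin on its end faces as a hinge and tip the dish by pushing its lip against the tray's side wall.

Run:
```python
from h import *
d=np.load('pics/top0.npz'); c=d['c']
a=cv2.resize(c[200:305,280:390],None,fx=5,fy=5,interpolation=cv2.INTER_CUBIC)
save('crop1.png',a)
K,E=d['K'],d['E']
hsv=cv2.cvtColor(c,cv2.COLOR_RGB2HSV)
# tray: grey
m=((hsv[...,1]<60)&(hsv[...,2]>60)).astype(np.uint8); m[:, :128]=0; m[:140]=0; m[275:]=0; m[:,260:]=0
m=cv2.morphologyEx(m,cv2.MORPH_CLOSE,np.ones((15,15)))
cn=max(cv2.findContours(m,0,2)[0],key=cv2.contourArea)
r=cv2.minAreaRect(cn); b=cv2.boxPoints(r); q=cv2.approxPolyDP(cn,8,True)[:,0]
print(b.round(1).tolist(),q.tolist())
for p in q: print(ray(K,E,p,.03).round(4))
# mat
m=((hsv[...,1]>70)&(hsv[...,2]>60)).astype(np.uint8); m[:195]=0;m[308:]=0;m[:,:275]=0;m[:,392:]=0
cn=max(cv2.findContours(m,0,2)[0],key=cv2.contourArea); e=cv2.fitEllipse(cn); print(e,ray(K,E,e[0],.005),e[1][0]*(1.157/462))
```

```text
[[117.5999984741211, 161.0], [238.60000610351562, 147.60000610351562], [250.3000030517578, 252.3000030517578], [129.1999969482422, 265.79998779296875]] [[238, 149], [135, 160], [141, 251], [128, 255], [154, 263], [249, 251]]
[0.7084 0.0073 0.03  ]
[0.6793 0.2634 0.03  ]
[0.4528 0.2415 0.03  ]
[0.4427 0.2732 0.03  ]
[0.4235 0.2085 0.03  ]
[ 0.4546 -0.0245  0.03  ]
((332.57342529296875, 252.50558471679688), (95.60993957519531, 95.84983825683594), 96.90727996826172) [ 0.45351509 -0.22973667  0.005     ] 0.23943874478030513
```

View pics/crop1.png

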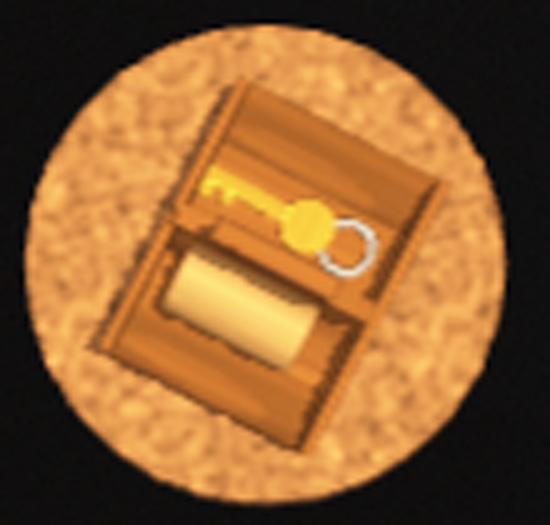

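The crop confirms the brown dish on the mat. The key is in the upper compartment and the roll in the lower. The lip corners in crop pixels are (240,82), (443,185), (300,450) and (97,347).

Run:
```python
from h import *
d=np.load('pics/top0.npz'); K,E=d['K'],d['E']
P=np.array([(240,82),(443,185),(300,450),(97,347)])/5.+[280,200]-.4
for z in(.023,.041):
    w=np.array([ray(K,E,p,z)[:2] for p in P]); c=w.mean(0)
    a=w[0]+w[1]-w[2]-w[3]; b=w[1]+w[2]-w[0]-w[3]
    print(z,c.round(4),'x-size',np.linalg.norm(a)/2,'y-size',np.linalg.norm(b)/2,'ang key side',np.degrees(np.arctan2(a[1],a[0])),'fin dir',np.degrees(np.arctan2(b[1],b[0])))
print('bowl',ray(K,E,(291,128),.045))
print('fin ends px', [ (5*(proj(K,E,[.4535,-.2297,z])-[280,200])).round() for z in (.061,.104)])
s=np.load('pics/scene0.npz'); c=s['c']; print('scene proj dish c',proj(s['K'],s['E'],[*w.mean(0),.104]))
a=cv2.resize(c[170:340,180:500],None,fx=2.5,fy=2.5,interpolation=cv2.INTER_CUBIC); save('crop2.png',a[:600,:800])
```

```text
0.023 [ 0.4522 -0.2322] x-size 0.1486604560407051 y-size 0.11226961764018503 ang key side -27.951571407353523 fin dir -116.53478297710492
0.041 [ 0.4514 -0.2321] x-size 0.14631061514211313 y-size 0.11049499817360707 ang key side -27.95157140735351 fin dir -116.53478297710492
bowl [ 0.75742293 -0.12532189  0.045     ]
fin ends px [array([263., 257.]), array([264., 253.])]
scene proj dish c [298.39997703 231.61791994]
```

View pics/crop2.png

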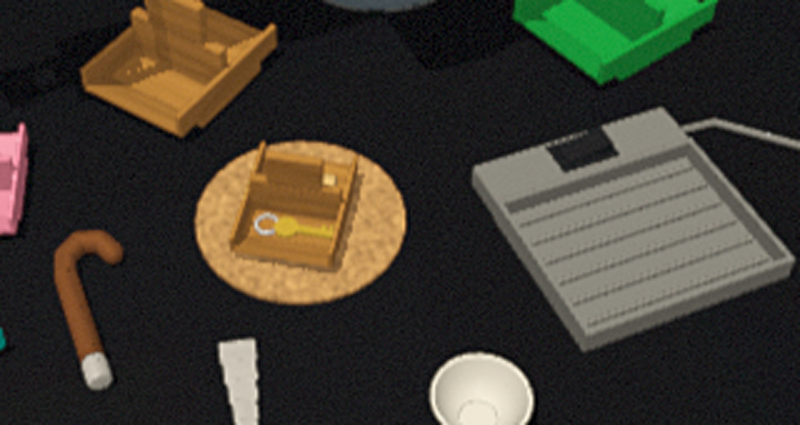

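>>> apply_moves(deltas=[[3.21,-1.82,0,0,100],[3.21,-1.82,0,0,100],[3.21,-1.82,0,0,100],[3.21,-1.82,0,0,100],[3.21,-1.82,0,0,100],[3.21,-1.82,0,0,100],[3.21,-1.82,0,0,100],[3.21,-1.82,0,0,100],[3.21,-1.82,0,0,100],[3.21,-1.82,0,0,100],[3.21,-1.82,0,0,100],[3.21,-1.82,0,0,100]])

```text
t: 1.1
eef_pos: [0.4533, -0.2304, 0.4046]
tool_rot: [-180.0, 0.0, 13.6]
ft_force: [-1.0, -0.3, -0.4]
width: 0.994
finger_force: 0.0
```

>>> apply_moves(deltas=[[0,0,0,-0.12,100],[0,0,0,-0.12,100],[0,0,0,-0.12,100],[0,0,0,-0.12,100],[0,0,0,-0.12,100],[0,0,0,-0.12,100],[0,0,0,-0.12,100],[0,0,0,-0.12,100],[0,0,0,-0.12,100],[0,0,0,-0.12,100]])

```text
t: 1.93
eef_pos: [0.4522, -0.2319, 0.4045]
tool_rot: [-180.0, -0.0, 82.7]
ft_force: [-0.6, 0.6, 0.9]
width: 1.0
finger_force: 0.0
```

>>> apply_moves(deltas=[[0,0,0,-0.12,100],[0,0,0,-0.12,100],[0,0,0,-0.12,100],[0,0,0,-0.12,100],[0,0,0,-0.12,100],[0,0,0,-0.12,100],[0,0,0,-0.12,100],[0,0,0,-0.12,100],[0,0,0,-0.12,100],[0,0,0,-0.12,100],[0,0,0,0,100]])

```text
t: 2.85
eef_pos: [0.4522, -0.2319, 0.4045]
tool_rot: [180.0, -0.0, 151.4]
ft_force: [-0.4, -0.2, 0.5]
width: 1.003
finger_force: 0.0
```

>>> apply_moves(deltas=[[0,0,3.0,-0.02,100],[0,0,3.0,0,100],[0,0,3.0,0,100],[0,0,1.6,0,100],[0,0,0,0,100],[0,0,0,0,100]])

```text
t: 3.35
eef_pos: [0.4523, -0.232, 0.2986]
tool_rot: [180.0, -0.1, 152.1]
ft_force: [-0.0, 0.5, 0.8]
width: 0.998
finger_force: 0.0
```

Run:
```python
from h import *
c,K,E=grab('scene'); t,K2,E2=grab('top')
print(proj(K,E,[.452,-.232,.104]),proj(K2,E2,[.452,-.232,.104]))
a=cv2.resize(c[170:290,240:360],None,fx=5,fy=5,interpolation=cv2.INTER_CUBIC)
save('crop3.png',a)
f=np.radians(62.7)
for s in(-1,1):
  p=np.array([.452+s*.032*np.cos(f),-.232+s*.032*np.sin(f),.104]); print('fin top end',5*(proj(K,E,p)-[240,170]))
```

```text
[298.49057509 231.76416889] [333.76070642 251.18656092]
fin top end [235.17327651 300.1621235 ]
fin top end [350.10605245 317.53603762]
```

View pics/crop3.png

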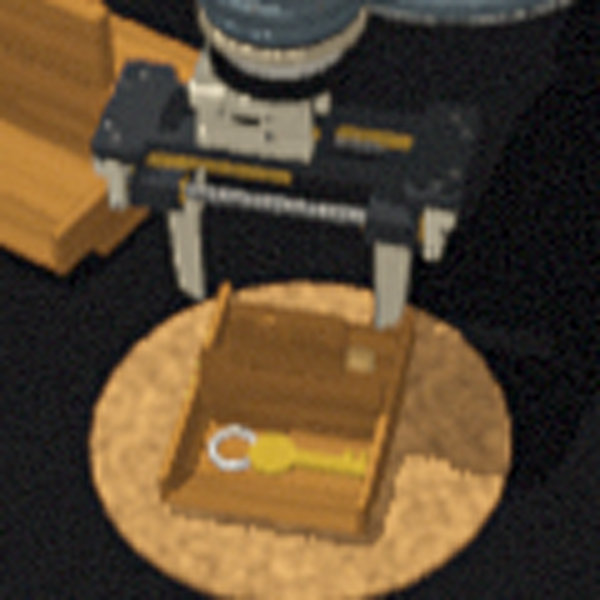

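>>> apply_moves(deltas=[[0,0,2.0,0,100],[0,0,2.0,0,100],[0,0,0.55,0,100],[0,0,0,0,60],[0,0,0,0,40],[0,0,0,0,40],[0,0,0,0,40],[0,0,0,0,40],[0,0,0,0,40],[0,0,0,0,40]], force=14)

```text
t: 4.28
eef_pos: [0.4524, -0.2324, 0.2543]
tool_rot: [-180.0, 0.1, 152.2]
ft_force: [-3.1, -3.4, 7.5]
width: 0.687
finger_force: 14.0
```

>>> apply_moves(deltas=[[0,0,-0.3,0,40],[0,0,-0.7,0,40],[0,0,-1.0,0,40],[0,0,-1.0,0,40],[0,0,-1.0,0,40],[0,0,-1.0,0,40],[0,0,-0.5,0,40],[0,0,0,0,40],[0,0,0,0,40]])

```text
t: 5.03
eef_pos: [0.4522, -0.2319, 0.3084]
tool_rot: [180.0, 0.0, 152.2]
ft_force: [-0.2, 0.1, -4.8]
width: 0.683
finger_force: 14.0
```

Run:
```python
from h import *
c,K,E=grab('scene'); t,K2,E2=grab('top')
print(ctrl.get_state()['ft_force'])
a=cv2.resize(c[130:300,220:380],None,fx=3.5,fy=3.5,interpolation=cv2.INTER_CUBIC)
save('crop4.png',a)
```

```text
[ 0.2258407   0.66393491 -5.93553156]
```

View pics/crop4.png

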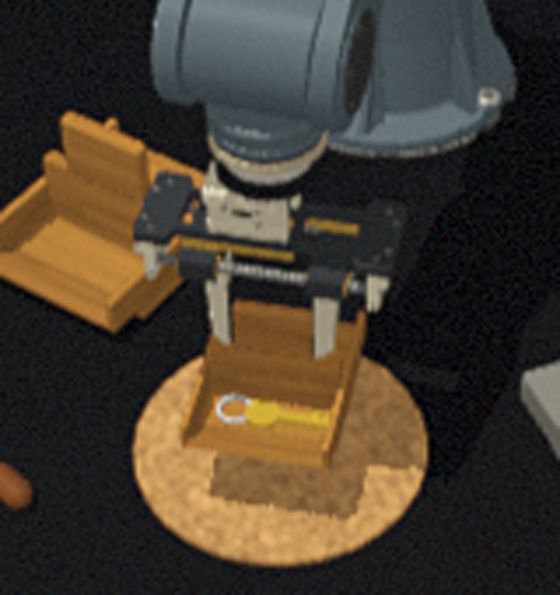

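>>> apply_moves(deltas=[[-0.18,0.55,0,0,40],[-0.43,1.29,0,0,40],[-0.61,1.84,0,0,40],[-0.61,1.84,0,0,40],[-0.61,1.84,0,0,40],[-0.61,1.84,0,0,40],[-0.61,1.84,0,0,40],[-0.61,1.84,0,0,40],[-0.61,1.84,0,0,40],[-0.61,1.84,0,0,40],[-0.43,1.29,0,0,40],[-0.18,0.55,0,0,40]])

```text
t: 6.13
eef_pos: [0.593, -0.0962, 0.3077]
tool_rot: [180.0, -0.0, 152.3]
ft_force: [-0.2, 0.2, -5.7]
width: 0.686
finger_force: 14.0
```

>>> apply_moves(deltas=[[0,0,0,0.03,40],[0,0,0,0.06,40],[0,0,0,0.097,40],[0,0,0,0.097,40],[0,0,0,0.097,40],[0,0,0,0.097,40],[0,0,0,0.097,40],[0,0,0,0.097,40],[0,0,0,0.097,40],[0,0,0,0.097,40],[0,0,0,0.06,40],[0,0,0,0.039,40]])

```text
t: 7.13
eef_pos: [0.5917, -0.0979, 0.3079]
tool_rot: [-179.9, -0.0, 96.7]
ft_force: [-0.4, 0.2, -5.3]
width: 0.683
finger_force: 14.0
```

Run:
```python
from h import *
c,K,E=grab('scene'); t,K2,E2=grab('top')
s=ctrl.get_state(); print(s['eef_pos'],s['tool_rot'],s['ft_force'],s['qpos'])
a=cv2.resize(c[130:330,280:520],None,fx=2.5,fy=2.5,interpolation=cv2.INTER_CUBIC)
b=cv2.resize(t[130:330,120:400],None,fx=2.2,fy=2.2,interpolation=cv2.INTER_CUBIC)
save('p5s.png',a); save('p5t.png',b)
```

```text
[ 0.59171703 -0.09788965  0.30795906] [-1.79959856e+02 -7.67760957e-03  9.68768189e+01] [ 0.56879647  0.06725075 -4.92181362] [-1.38391391e+01  3.15139813e+01  9.18417112e+01 -8.39967969e-03
  5.66845725e+01 -2.07113447e+01]
```

View pics/p5s.png

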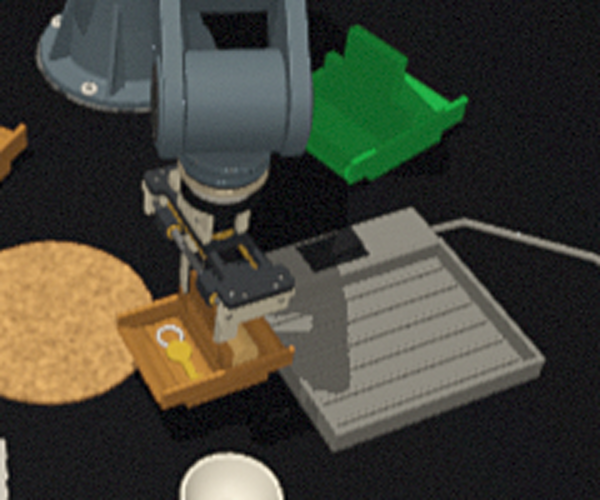

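>>> apply_moves(deltas=[[0,0,0.3,0,40],[0,0,0.6,0,40],[0,0,0.8,0,40],[0,0,0.8,0,40],[0,0,0.8,0,40],[0,0,0.8,0,40],[0,0,0.6,0,40],[0,0,0.5,0,40],[0,0,0,0,40]])

```text
t: 7.98
eef_pos: [0.5917, -0.0975, 0.255]
tool_rot: [-179.9, -0.0, 96.9]
ft_force: [-0.8, 1.2, -5.5]
width: 0.682
finger_force: 14.0
```

>>> apply_moves(deltas=[[0.3,0,0,0,40],[0.4,0,0,0,40],[0.4,0,0,0,40],[0.3,0,0,0,40],[0.1,0,0,0,40],[0,0,0,0,40]])

```text
t: 8.48
eef_pos: [0.5903, -0.0827, 0.2568]
tool_rot: [180.0, 0.1, 97.0]
ft_force: [0.2, -4.4, -3.3]
width: 0.689
finger_force: 14.0
```

>>> apply_moves(deltas=[[0.2,0,0,0,40],[0.2,0,-0.1,0,40],[0.2,0,-0.1,0,40],[0.2,0,-0.2,0,40],[0,0,0,0,40]])

```text
t: 8.9
eef_pos: [0.5894, -0.075, 0.2611]
tool_rot: [179.9, 0.1, 97.0]
ft_force: [-0.0, -5.2, -2.0]
width: 0.686
finger_force: 14.0
```

Run:
```python
from h import *
c,K,E=grab('scene'); t,K2,E2=grab('top')
s=ctrl.get_state(); print(s['eef_pos'],s['tool_rot'],s['ft_force'])
a=cv2.resize(c[150:330,300,None].repeat(1,1) if 0 else c[170:310,310:450],None,fx=4,fy=4,interpolation=cv2.INTER_CUBIC)
save('p6s.png',a)
```

```text
[ 0.58943189 -0.07504038  0.26085381] [1.79923621e+02 6.43438812e-02 9.69477245e+01] [-0.02509547 -4.68296375 -3.20705438]
```

View pics/p6s.png

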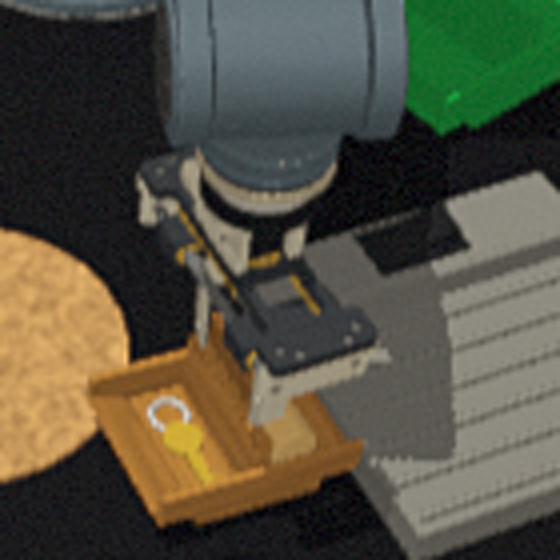

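>>> apply_moves(deltas=[[0.3,0,-0.25,0,40],[0.4,0,-0.35,0,40],[0.4,0,-0.34,0,40],[0.4,0,-0.32,0,40],[0.4,0,-0.26,0,40],[0.1,0,-0.06,0,40],[0,0,0,0,40]])

```text
t: 9.58
eef_pos: [0.5868, -0.0545, 0.2763]
tool_rot: [180.0, -0.0, 97.0]
ft_force: [-0.1, -1.7, -3.6]
width: 0.689
finger_force: 14.0
```

Run:
```python
from h import *
c,K,E=grab('scene'); t,K2,E2=grab('top')
s=ctrl.get_state(); print(s['eef_pos'],s['tool_rot'],s['ft_force'])
a=cv2.resize(c[170:310,310:450],None,fx=4,fy=4,interpolation=cv2.INTER_CUBIC)
save('p7s.png',a)
```

```text
[ 0.5867946  -0.05477567  0.27606558] [ 1.79998713e+02 -1.94869077e-02  9.69323370e+01] [ 0.25599552 -1.35935404 -3.48149555]
```

View pics/p7s.png

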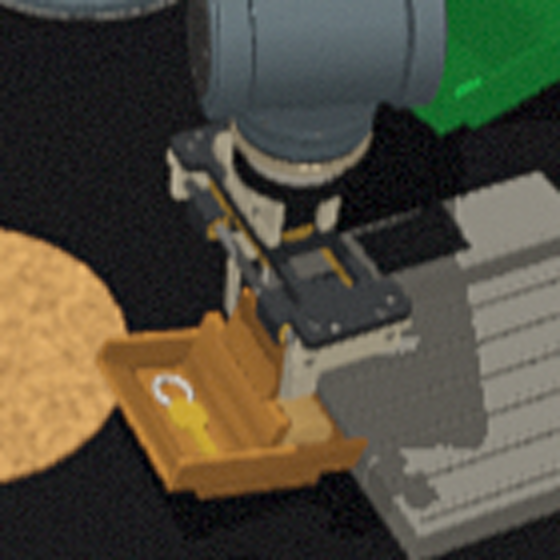

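The dish is tilted about 20° with its lip against the tray wall, and the key is lying near the fin at crop (190,410). I'll carry on to about 55°.

>>> apply_moves(deltas=[[0.7,0,-0.4,0,40],[1.2,0,-0.55,0,40],[1.2,0,-0.33,0,40],[1.2,0,-0.2,0,40],[1.0,0,-0.08,0,40],[0.5,0,0,0,40],[0,0,0,0,40],[0,0,0,0,40],[0,0,0,0,40],[0,0,0,0,40]])

```text
t: 10.52
eef_pos: [0.5799, 0.0024, 0.2918]
tool_rot: [180.0, -0.0, 96.9]
ft_force: [-1.6, -0.8, 1.2]
width: 0.687
finger_force: 14.0
```

Run:
```python
from h import *
c,K,E=grab('scene'); t,K2,E2=grab('top')
s=ctrl.get_state(); print(s['eef_pos'],s['tool_rot'],s['ft_force'])
a=cv2.resize(c[170:310,310:510],None,fx=3,fy=3,interpolation=cv2.INTER_CUBIC)
b=cv2.resize(t[130:270,120:320],None,fx=3,fy=3,interpolation=cv2.INTER_CUBIC)
save('p8.png',np.vstack([a,b])[:840])
for n,im,KK,EE in(('s',c,K,E),('t',t,K2,E2)):
    h=cv2.cvtColor(im,cv2.COLOR_RGB2HSV)
    m=((h[...,0]>15)&(h[...,0]<30)&(h[...,1]>50)&(h[...,1]<170)&(h[...,2]>130)).astype(np.uint8)
    nn,l,st,ce=cv2.connectedComponentsWithStats(m)
    for i in range(1,nn):
        if st[i,4]>25 and 100<ce[i][0]<520 and 100<ce[i][1]<340: print(n,st[i].tolist(),ce[i].round(),ray(KK,EE,ce[i],.03).round(3),h[int(ce[i][1]),int(ce[i][0])])
```

```text
[0.57987775 0.00238549 0.29178862] [ 1.79986795e+02 -5.30541336e-03  9.69056011e+01] [-1.64189128 -2.22995576  1.7243987 ]
s [310, 110, 45, 12, 113] [333. 118.] [-0.149  0.051  0.03 ] [70  9 85]
s [392, 193, 32, 9, 59] [407. 199.] [0.336 0.143 0.03 ] [93 35 87]
s [258, 227, 84, 64, 4232] [300. 258.] [ 0.483 -0.238  0.03 ] [ 17 144 197]
s [413, 247, 23, 25, 313] [425. 259.] [0.578 0.096 0.03 ] [ 18 134 167]
t [274, 110, 36, 37, 471] [293. 124.] [ 0.773 -0.13   0.03 ] [ 21  32 249]
t [331, 206, 6, 8, 31] [333. 209.] [ 0.56 -0.23  0.03] [ 16 157 242]
t [303, 210, 19, 15, 95] [311. 216.] [ 0.542 -0.176  0.03 ] [ 15 162 237]
t [339, 213, 10, 8, 54] [344. 216.] [ 0.543 -0.257  0.03 ] [ 16 159 240]
t [347, 215, 14, 15, 75] [353. 222.] [ 0.528 -0.28   0.03 ] [ 15 162 236]
t [315, 219, 9, 9, 41] [319. 223.] [ 0.524 -0.197  0.03 ] [ 17 156 245]
t [336, 226, 9, 11, 46] [340. 230.] [ 0.508 -0.247  0.03 ] [ 15 165 233]
t [218, 229, 29, 26, 162] [231. 241.] [0.479 0.019 0.03 ] [ 18  52 151]
t [287, 229, 9, 14, 42] [291. 236.] [ 0.492 -0.127  0.03 ] [ 16 158 241]
t [301, 229, 22, 10, 94] [312. 233.
[... 449 characters left out ...]
0.437 -0.182  0.03 ] [ 16 161 236]
t [288, 254, 15, 25, 144] [295. 267.] [ 0.416 -0.139  0.03 ] [ 15 166 229]
t [360, 255, 17, 24, 156] [368. 268.] [ 0.416 -0.316  0.03 ] [ 16 161 237]
t [335, 257, 8, 13, 43] [339. 264.] [ 0.425 -0.245  0.03 ] [ 17 155 246]
t [305, 263, 6, 8, 28] [308. 267.] [ 0.417 -0.17   0.03 ] [ 17 155 246]
t [350, 262, 7, 11, 36] [352. 267.] [ 0.416 -0.278  0.03 ] [ 15 161 236]
t [318, 269, 23, 18, 118] [329. 277.] [ 0.391 -0.221  0.03 ] [ 17 156 245]
t [340, 272, 13, 13, 76] [346. 278.] [ 0.389 -0.263  0.03 ] [ 16 159 241]
t [304, 274, 19, 19, 116] [312. 282.] [ 0.379 -0.181  0.03 ] [ 14 167 224]
t [338, 287, 11, 11, 70] [344. 291.] [ 0.358 -0.257  0.03 ] [ 15 164 232]
```

>>> apply_moves(deltas=[[0,0,-0.3,0,40],[0,0,-0.7,0,40],[0,0,-1.0,0,40],[0,0,-1.0,0,40],[0,0,-1.0,0,40],[0,0,-0.6,0,40],[0,0,-0.2,0,40],[0,0,0,0,40],[0,0,0,0,40]])

```text
t: 11.37
eef_pos: [0.5797, 0.0027, 0.3395]
tool_rot: [-180.0, -0.0, 96.9]
ft_force: [-0.3, -0.2, -5.2]
width: 0.687
finger_force: 14.0
```

>>> apply_moves(deltas=[[-0.3,0,0,0,40],[-0.7,0,0,0,40],[-1.2,0,0,0,40],[-1.5,0,0,0,40],[-1.5,0,0,0,40],[-1.5,0,0,0,40],[-1.5,0,0,0,40],[-1.0,0,0,0,40],[-0.6,0,0,0,40],[-0.2,0,0,0,40],[0,0,0,0,40]])

```text
t: 12.28
eef_pos: [0.5919, -0.097, 0.3396]
tool_rot: [-180.0, -0.0, 96.9]
ft_force: [-0.7, -0.4, -5.0]
width: 0.684
finger_force: 14.0
```

```bash
cat > look.py <<'E'
from h import *
import sys
c,K,E=grab('scene'); t,K2,E2=grab('top')
s=ctrl.get_state(); print(s['t'],s['eef_pos'].round(4),s['tool_rot'].round(1),s['ft_force'].round(2),s['ft_torque'].round(3),s['width'],s['finger_force'])
a=cv2.resize(c[170:310,250:450],None,fx=3.9,fy=3.9,interpolation=cv2.INTER_CUBIC)
save(sys.argv[1],a); np.savez(sys.argv[1]+'.npz',c=c,t=t)
h=cv2.cvtColor(c,cv2.COLOR_RGB2HSV)
m=((h[...,0]>20)&(h[...,0]<32)&(h[...,1]>190)&(h[...,2]>110)).astype(np.uint8)
nn,l,st,ce=cv2.connectedComponentsWithStats(m)
print('key',[(st[i].tolist()) for i in range(1,nn) if st[i,4]>8 and st[i,1]>180 and st[i,0]>200])
E
python3 look.py p9.png
```

```text
12.3833 [ 0.5918 -0.0962  0.3396] [-180.   -0.   97.] [ 0.29 -0.57 -5.26] [-0.03  -0.099  0.001] 0.6886598469083298 13.998946845531464
key [[350, 260, 4, 5, 9]]
```

>>> apply_moves(deltas=[[0,0,0,0,40],[0,0,0,0,40],[0,0,0,0,40],[0,0,0,0,40],[0,0,0,0,40],[0,0,0,0,40]], force=5)

```text
t: 12.88
eef_pos: [0.5919, -0.0965, 0.3397]
tool_rot: [180.0, 0.0, 96.9]
ft_force: [0.7, 0.7, -5.0]
width: 0.688
finger_force: 5.0
```

```bash
python3 look.py p10.png
python3 - <<'E'
import numpy as np,cv2
a=np.load('pics/../p9.png.npz')['c'] if 0 else np.load('p9.png.npz')['c']; b=np.load('p10.png.npz')['c']
r=[cv2.resize(x[165:300,295:430],None,fx=2.9,fy=2.9,interpolation=cv2.INTER_CUBIC) for x in(a,b)]
cv2.imwrite('pics/cmp.png',np.hstack(r)[:,:,::-1])
E
```

```text
12.9833 [ 0.5919 -0.0966  0.3396] [-180.    -0.    96.9] [-0.05 -0.46 -5.65] [-0.026 -0.023 -0.017] 0.686014849369832 4.999014437198639
key [[352, 260, 6, 6, 14]]
```

View pics/cmp.png

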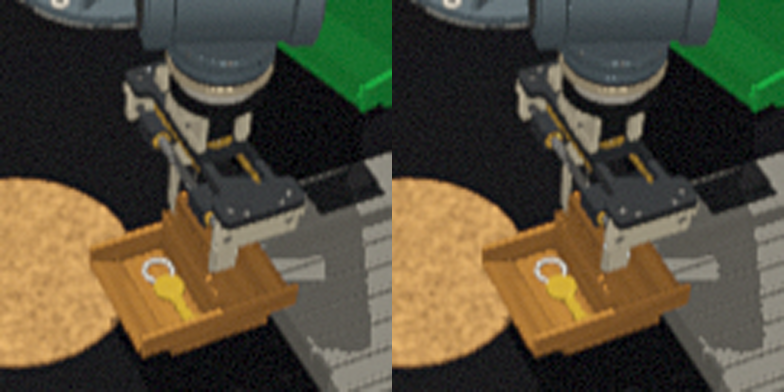

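The left/right crops show the dish hanging level in the grip, the key flat in its compartment (around 165,285), and the roll compartment empty. Next I'll place the dish back on the mat.

>>> apply_moves(deltas=[[-0.35,-0.46,0,0,40],[-0.81,-1.07,0,0,40],[-1.155,-1.534,0,0,40],[-1.155,-1.534,0,0,40],[-1.155,-1.534,0,0,40],[-1.155,-1.534,0,0,40],[-1.155,-1.534,0,0,40],[-1.155,-1.534,0,0,40],[-1.155,-1.534,0,0,40],[-1.155,-1.534,0,0,40],[-0.81,-1.07,0,0,40],[-0.35,-0.47,0,0,40]], force=10)

```text
t: 13.98
eef_pos: [0.4517, -0.2312, 0.3397]
tool_rot: [-180.0, 0.0, 96.8]
ft_force: [1.0, 0.1, -4.5]
width: 0.69
finger_force: 10.0
```

>>> apply_moves(deltas=[[0,0,0.3,0,40],[0,0,0.7,0,40],[0,0,1.0,0,40],[0,0,1.2,0,40],[0,0,1.2,0,40],[0,0,1.2,0,40],[0,0,1.0,0,40],[0,0,0.6,0,40],[0,0,0.4,0,40],[0,0,0.3,0,40],[0,0,0,0,40]])

```text
t: 14.9
eef_pos: [0.4536, -0.2297, 0.2606]
tool_rot: [-180.0, -0.0, 96.9]
ft_force: [-0.6, -0.4, -4.3]
width: 0.686
finger_force: 10.0
```

```bash
python3 look.py p11.png
```

```text
15.0 [ 0.4537 -0.2299  0.2609] [180.    0.   96.9] [-0.19 -0.02 -4.14] [-0.016 -0.13   0.033] 0.6874866779265904 9.997806251049042
key [[288, 252, 8, 4, 16]]
```

>>> apply_moves(deltas=[[0,0,0.2,0,40],[0,0,0.15,0,40],[0,0,0.1,0,40],[0,0,0,0,40]])

```text
t: 15.33
eef_pos: [0.4538, -0.2303, 0.2576]
tool_rot: [179.9, 0.1, 97.0]
ft_force: [-3.9, -1.0, 11.2]
width: 0.691
finger_force: 10.0
```

>>> apply_moves(deltas=[[0,0,0.1,0,40],[0,0,0.1,0,40],[0,0,0,0,40],[0,0,0,0,40]])

```text
t: 15.67
eef_pos: [0.4539, -0.2304, 0.2557]
tool_rot: [179.9, 0.1, 96.9]
ft_force: [-4.5, -0.7, 13.6]
width: 0.688
finger_force: 10.0
```

>>> apply_moves(deltas=[[0,0,0,0,75],[0,0,0,0,85],[0,0,0,0,100],[0,0,0,0,100],[0,0,-0.5,0,100],[0,0,-1.5,0,100],[0,0,-2.0,0,100],[0,0,-2.0,0,100],[0,0,-2.0,0,100],[0,0,-2.0,0,100],[0,0,-2.0,0,100],[0,0,0,0,100]])

```text
t: 16.67
eef_pos: [0.454, -0.2301, 0.3779]
tool_rot: [179.7, 0.2, 96.9]
ft_force: [1.1, 0.1, 0.9]
width: 0.998
finger_force: 0.0
```

```bash
python3 look.py p12.png
python3 - <<'E'
from h import *
z=np.load('p12.png.npz'); s0=np.load('pics/scene0.npz'); K,E=s0['K'],s0['E']; t0=np.load('pics/top0.npz')
h=cv2.cvtColor(z['c'],cv2.COLOR_RGB2HSV)
# key vs initial count
for im in (s0['c'],z['c']):
    g=cv2.cvtColor(im,cv2.COLOR_RGB2HSV)
    m=(g[...,0]>20)&(g[...,0]<32)&(g[...,1]>170)&(g[...,2]>130); m[:220]=0;m[300:]=0;m[:,:255]=0;m[:,345:]=0
    y,x=np.nonzero(m); print('keypx',len(x),x.mean(),y.mean(), ray(K,E,(x.mean(),y.mean()),.013).round(3))
# dish corners expected at centred placement
c0=np.array([.4535,-.2297]);a=np.radians(96.9);u=np.array([np.cos(a),np.sin(a)]);v=np.array([-u[1],u[0]])
for q in [(-.075,-.058),(-.075,.058),(.075,.058),(.075,-.058)]:
    p=c0+q[0]*u+q[1]*v; print(proj(K,E,[*p,.023]).round(1))
# dish mask: brown, more saturated than cork
m=((h[...,0]>5)&(h[...,0]<20)&(h[...,1]>175)&(h[...,2]>40)).astype(np.uint8); m[:215]=0;m[300:]=0;m[:,:250]=0;m[:,350:]=0
cn=max(cv2.findContours(m,0,2)[0],key=cv2.contourArea); print(cv2.contourArea(cn),cv2.approxPolyDP(cn,4,True)[:,0].tolist())
# roll
g=h; m=((g[...,0]>14)&(g[...,0]<28)&(g[...,1]>50)&(g[...,1]<170)&(g[...,2]>110)).astype(np.uint8); m[:200]=0;m[310:]=0;m[:,:365]=0;m[:,500:]=0
nn,l,st,ce=cv2.connectedComponentsWithStats(m)
for i in range(1,nn):
    if st[i,4]>40: print('roll',st[i],ray(K,E,ce[i],.025).round(3))
# rocker in initial top: dark blob in strip
t=t0['c'];g=cv2.cvtColor(t,cv2.COLOR_RGB2GRAY); m=(g<60).astype(np.uint8); m[:225]=0;m[262:]=0;m[:,:160]=0;m[:,230:]=0
nn,l,st,ce=cv2.connectedComponentsWithStats(m)
for i in range(1,nn):
    if 50<st[i,4]: 
        cn=cv2.findContours((l==i).astype(np.uint8),0,2)[0][0]; print('rocker',st[i],cv2.boxPoints(cv2.minAreaRect(cn)).round(1).tolist(),ray(t0['K'],t0['E'],ce[i],.042).round(4))
E
```

```text
16.7667 [ 0.4535 -0.2298  0.3744] [179.9   0.   96.9] [ 0.46  0.24 -0.45] [-0.081 -0.107 -0.013] 0.9994376168242312 0.0
key []
keypx 111 299.76576576576576 261.1711711711712 [ 0.479 -0.237  0.013]
keypx 78 292.1025641025641 257.1923076923077 [ 0.459 -0.254  0.013]
[282.1 274.4]
[268.3 245.2]
[316.6 230.8]
[332.6 258.4]
1485.5 [[267, 246], [281, 275], [285, 260], [285, 274], [308, 270], [314, 261], [315, 267], [330, 259], [316, 247], [313, 228], [311, 238], [303, 232], [297, 239], [292, 226], [295, 233], [284, 245], [284, 238]]
roll [435 238  24  27 362] [0.563 0.171 0.025]
rocker [180 236  31  20 518] [[178.8000030517578, 238.8000030517578], [208.3000030517578, 235.39999389648438], [210.39999389648438, 252.8000030517578], [180.89999389648438, 256.29998779296875]] [0.4659 0.106  0.042 ]
rocker [172 255  58   7 229] [[172.0, 255.0], [229.0, 255.0], [229.0, 261.0], [172.0, 261.0]] [0.4338 0.071  0.042 ]
```

>>> apply_moves(deltas=[[1.5,0.22,0,0,0],[3.0,0.44,0,0,0],[3.2,0.48,0,0,0],[3.2,0.48,0,0,0],[3.2,0.48,0,0,0],[3.2,0.48,0,0,0],[3.2,0.48,0,0,0],[3.2,0.48,0,0,0],[3.2,0.48,0,0,0],[3.2,0.48,0,0,0],[3.2,0.46,0,0,0],[2.16,0.28,0,0,0]])

```text
t: 17.77
eef_pos: [0.4622, 0.1307, 0.3729]
tool_rot: [-179.9, -0.0, 97.0]
ft_force: [0.3, 0.1, 0.3]
width: 0.191
finger_force: 0.0
```

>>> apply_moves(deltas=[[0,0,1.0,0,0],[0,0,2.0,0,0],[0,0,2.5,0,0],[0,0,2.5,0,0],[0,0,2.0,0,0],[0,0,1.5,0,0],[0,0,0.8,0,0],[0,0,0,0,0],[0,0,0,0,0]])

```text
t: 18.52
eef_pos: [0.4627, 0.1282, 0.2509]
tool_rot: [-179.9, 0.0, 96.9]
ft_force: [-0.0, 0.8, -0.2]
width: 0.006
finger_force: 0.0
```

```bash
python3 look.py p13.png
```

```text
18.6167 [0.4629 0.1284 0.2518] [179.9  -0.   96.9] [-0.55  0.89  0.55] [-0.041 -0.067 -0.047] 0.004763188402792499 0.0
key []
```

>>> apply_moves(deltas=[[0,0,0.8,0,0],[0,0,0.6,0,0],[0,0,0.3,0,0],[0,0,0,0,0]])

```text
t: 18.95
eef_pos: [0.4627, 0.1285, 0.2336]
tool_rot: [-180.0, -0.0, 96.9]
ft_force: [-0.8, 0.0, -0.4]
width: 0.006
finger_force: 0.0
```

>>> apply_moves(deltas=[[0,0,0.2,0,0],[0,0,0.2,0,0],[0,0,0.1,0,0],[0,0,0,0,0]])

```text
t: 19.28
eef_pos: [0.4627, 0.1285, 0.2291]
tool_rot: [180.0, -0.0, 96.9]
ft_force: [-0.7, 0.4, 3.3]
width: 0.004
finger_force: 1.7
```

>>> apply_moves(deltas=[[0,0,0.1,0,0],[0,0,0.1,0,0],[0,0,0,0,0]])

```text
t: 19.53
eef_pos: [0.4628, 0.1284, 0.2275]
tool_rot: [180.0, 0.0, 96.9]
ft_force: [-2.5, -0.1, 8.9]
width: 0.002
finger_force: 4.4
```

>>> apply_moves(deltas=[[0,0,0.1,0,0],[0,0,0.05,0,0],[0,0,0,0,0]])

```text
t: 19.78
eef_pos: [0.4629, 0.1284, 0.227]
tool_rot: [180.0, 0.0, 96.9]
ft_force: [-8.1, -0.3, 26.2]
width: 0.004
finger_force: 12.7
```

>>> apply_moves(deltas=[[0,0,-0.5,0,0],[0,0,-1.5,0,0],[0,0,-3.0,0,0],[0,0,-3.0,0,0],[0,0,-3.0,0,0],[-3,0,-3.0,0,0],[-4,0,0,0,0],[-4,0,0,0,0],[-4,0,0,0,0],[-4,0,0,0,0],[-2,0,0,0,0],[0,0,0,0,0]])

```text
t: 20.78
eef_pos: [0.4882, -0.0829, 0.365]
tool_rot: [180.0, 0.0, 96.7]
ft_force: [-1.1, 0.1, -0.2]
width: 0.006
finger_force: 0.0
```

```bash
python3 look.py p14.png
python3 - <<'E'
from h import *
s0=np.load('pics/scene0.npz');K,E=s0['K'],s0['E'];t0=np.load('pics/top0.npz'); z=np.load('p14.png.npz')
C=np.array([.4644,.1088]);u=np.array([-.12,.993]);x=np.array([.993,.12])
for nm,g in(('off',.21),('on',-.21)):
    print(nm,[proj(K,E,[*(C+a*u*.03*np.cos(.21)+b*x*.015),.0435+a*.03*np.sin(g)]).round(1).tolist() for a,b in((1,-1),(1,1),(-1,1),(-1,-1))])
for im in(s0['c'],z['c']):
    g=cv2.GaussianBlur(cv2.cvtColor(im,cv2.COLOR_RGB2GRAY),(1,1),0)
    m=(g<60).astype(np.uint8); m[:216]=0;m[242:]=0;m[:,:390]=0;m[:,436:]=0
    nn,l,st,ce=cv2.connectedComponentsWithStats(m)
    for i in range(1,nn):
        if st[i,4]>60: print(st[i],ce[i].round(1))
    print(g[216:242:2,394:434:2])
h=cv2.cvtColor(z['c'],cv2.COLOR_RGB2HSV)
m=((h[...,0]>14)&(h[...,0]<28)&(h[...,1]>50)&(h[...,1]<170)&(h[...,2]>110)).astype(np.uint8); m[:200]=0;m[310:]=0;m[:,:365]=0;m[:,500:]=0
nn,l,st,ce=cv2.connectedComponentsWithStats(m)
print('roll',[(st[i].tolist(),ray(K,E,ce[i],.025).round(3)) for i in range(1,nn) if st[i,4]>40])
E
```

```text
20.8833 [ 0.4879 -0.0799  0.3648] [-180.    -0.    96.8] [0.17 1.11 0.84] [ 0.014 -0.164  0.029] 0.007470550463504638 0.0
key []
off [[419.9, 218.8], [425.2, 225.6], [406.9, 234.2], [401.8, 227.3]]
on [[419.2, 221.8], [424.5, 228.6], [407.5, 231.2], [402.3, 224.3]]
[390 216  42  23 573] [408.3 224.6]
[[ 23  26  27  26  24  24  25  26  21  25  27  23  23  16  15  27  15  22
   37  70]
 [ 27  21  19  25  22  30  22  21  22  20  29  27  23  24  20  42  70 128
  143 140]
 [ 26  24  25  24  23  23  16  26  18  21  21  19  22  59 126 143 139 141
  141 138]
 [ 24  29  21  27  22  21  26  20  26  39  70  31  38  35 131 142 139 140
  140 140]
 [ 28  16  24  24  19  30  52 116  86  71  35  35  40  33  52 141 138 140
  138 138]
 [ 29  18  28  55 120  92  75  41  36  31  35  38  35  35  30  78 142 137
  139 140]
 [ 63 124  92  71  40  37  28  33  40  36  33  36  33  32  31  23 146 141
  137 138]
 [142 143 124  31  31  31  40  34  34  37  39  35  24  23  22  24  59 142
  137 139]
 [137 139 142 125  30  29  34  40  37  32  27  23  26  28  31  47  76 142
  137 136]
 [139 140 139 143  76  35  34  33
[... 812 characters left out ...]
34  41  31  36  38 118 142 139
  137 139]
 [ 55 125  91  52  24  28  28  24  20  22  38  32  34  33  34  38 142 141
  139 139]
 [ 92  92  79  23  23  18  16  28  25  25  29  35  32  29  32  31  64 142
  139 140]
 [ 90  88  95  81  24  20  23  24  25  25  22  23  32  31  32  46  78 142
  137 136]
 [ 88  89  89  93  44  20  22  21  18  18  29  37  46  71 123 141 139 137
  136 128]
 [ 92  89  88  88  89  30  26  18  24  41 101 126 140 141 141 140 125 102
   88  86]
 [ 91  91  91  92  92  82  43  75  83  92 140 138 136 126 100  88  87  84
   87  84]
 [ 89  89  91  90  90  90  94  93  92  87 127 101  89  87  87  86  83  89
  114 125]]
roll [([435, 238, 24, 27, 363], array([0.563, 0.171, 0.025]))]
```

Run:
```python
from h import *
a=np.load('pics/scene0.npz')['c'];b=np.load('p14.png.npz')['c']
for im in(a,b):
    g=cv2.cvtColor(im,cv2.COLOR_RGB2GRAY)
    for x in(403,406,414,417,420): print(x,g[214:240,x].tolist())
r=[cv2.resize(i[205:245,385:440],None,fx=7,fy=7,interpolation=cv2.INTER_CUBIC) for i in(a,b)]
save('rk.png',np.hstack(r))
```

```text
403 [27, 24, 27, 21, 18, 24, 15, 19, 20, 25, 23, 53, 87, 74, 35, 26, 30, 34, 31, 28, 36, 63, 124, 140, 143, 140]
406 [30, 29, 25, 22, 22, 29, 16, 23, 26, 25, 52, 93, 75, 39, 28, 36, 40, 36, 34, 31, 34, 33, 32, 33, 52, 118]
414 [20, 23, 27, 27, 29, 21, 21, 30, 70, 67, 35, 36, 35, 38, 33, 35, 39, 34, 27, 27, 28, 37, 101, 133, 139, 139]
417 [15, 21, 18, 15, 17, 26, 21, 34, 34, 36, 38, 40, 34, 38, 39, 35, 28, 29, 35, 35, 41, 98, 133, 138, 140, 124]
420 [17, 19, 16, 24, 24, 25, 59, 55, 35, 32, 33, 37, 35, 34, 32, 29, 23, 22, 28, 33, 72, 126, 141, 139, 126, 100]
403 [15, 22, 4, 13, 12, 9, 16, 13, 14, 19, 17, 11, 22, 24, 27, 26, 27, 23, 25, 18, 26, 51, 83, 90, 91, 92]
406 [9, 12, 19, 22, 18, 15, 18, 21, 17, 19, 8, 21, 22, 24, 28, 24, 16, 23, 23, 23, 22, 22, 26, 21, 43, 73]
414 [27, 21, 21, 25, 27, 12, 18, 39, 119, 102, 44, 38, 34, 32, 38, 35, 29, 31, 22, 22, 29, 34, 101, 134, 140, 143]
417 [25, 27, 27, 19, 24, 11, 35, 94, 80, 41, 33, 28, 36, 30, 38, 35, 26, 26, 37, 36, 39, 98, 134, 138, 138, 126]
420 [25, 23, 27, 11, 20, 31, 95, 105, 73, 34, 35, 33, 36, 31, 33, 37, 29, 28, 31, 33, 71, 124, 141, 139, 126, 98]
```

```bash
python3 -c "
from bench import sign_off; print(sign_off())"
```

```text
the job is handed in; nothing more can be done
None
```

The job is handed in: the roll is in the basin, the dish is back upright on the middle of its mat with the key in it, and the rocker is pressed down to its stop. The tool cannot tilt, so I tipped the dish by holding the fin at its ends as a hinge and pushing its lip against the tray's side wall. After the drop I checked the roll, dish placement and rocker by image measurements and forces, not by viewing more pictures.

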